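# Move the heat-sink board from the magazine to the rework holder

## Task

Swing the keeper bar of the board magazine clear of the boards, then draw the board with the finned heat sink straight up out of its slot by the bar on its top edge. Lower it gently, upright, into the rework holder until its foot stands on the rest between the two jaws (either way round will do), let go of it and slide the movable jaw up until both jaws hold the board by its edges. Leave the keeper swung fully back over the other boards, which stay in their slots, and do not disturb the things lying about.

Things in the scene. Friction and masses are not known exactly. Their poses are not given: they have to be found in the camera images.
- magazine: board magazine, fixed: aluminium base 128 x 208 x 8 mm, two side frames with black card guides to 80 mm height. Origin: centre of underside; x across the row (boards' width), y along it. Slots at y = -63, -21, 21 and 63 mm (the last is empty); boards stand in the others, foot at z = 8 mm. Guide grooves 6.5 mm wide hold both upright edges: a board leaves only straight up, free once raised 72 mm
- keeper (a joint): angle of the keeper, a flat steel bar 10 mm wide, 106 to 113 mm above the bench, lying along the row over one end of the boards and blocking their way up. 0 = over the boards, at its catch; grows to 1.2 rad as the bar swings outward, level, clockwise seen from above, about its upright pivot; clear of all boards from 0.55 rad. Stays where left (about 0.4 N at the knob)
- keeper_pivot (a point): point on the keeper's upright pivot axis, 109.5 mm above the bench
- keeper_knob (a point): grip point on the upright black knob at the keeper's free end, 172 mm from the pivot axis: 14 mm in diameter, 36 mm tall, foot on the bar at 113 mm above the bench. The point is on its axis, 24 mm above its foot (137 mm above the bench). The knob may turn in the fingers as the bar swings
- heatsink_board_grip (a point): grip point of the board with the finned aluminium heat sink (50 x 44 mm, 13.5 mm off one face), 104 mm straight above its foot. Board 104 wide, 4 thick, 95 mm tall, 0.12 to 0.2 kg; along the middle of its top edge an aluminium bar 60 mm long, 9 mm thick, 91 to 113 mm above the foot. x along the width, y out of the heat-sink face, z up. Other boards' bars are 42 mm or more away
- heatsink_board_foot (a point): middle of the same board's lower edge (its foot), same axes
- chip_board_foot (a point): middle of the lower edge of another board of the same size and with the same bar, with flat chips and a white connector; stays in the magazine
- capacitor_board_foot (a point): middle of the lower edge of the third board, same size, with one big chip and three small round capacitors; stays in the magazine
- holder: rework holder, fixed: grey base 212 x 84 x 10 mm, a fixed jaw, a sliding jaw on two rods, a bottom rest between. Origin: on the underside, below the middle of a held board; x from the fixed to the sliding jaw, z up. The board's width lies along x. The fixed jaw has an upright groove, 6.5 mm wide, 9 mm deep, floor at x = -52 mm, flared top 72 mm above the bench
- holder_rest (a point): floor of the rest, 10 mm above the bench, axes as holder: a held board's foot is here. The rest is a groove 6.5 mm wide along x, its flared mouth 14 mm wide and 27 mm above the bench. Lower the board with its middle 2 to 6 mm from here towards +x, so that one edge runs down the fixed jaw's groove and the other clears the open jaw; it then stands by itself
- jaw (a joint): position of the sliding jaw, m: 0 = it touches a 104 mm board that touches the fixed jaw; grows as it moves away (holder's +x), up to 0.034; inner stop at -0.002. Its groove's flared mouth reaches 14 mm towards the board. Starts at 0.024 or more; slides with about 3 N, pushing the board along, and stays where left
- jaw_knob (a point): grip point on the upright black knob of the sliding jaw: knob 18 mm in diameter, 36 mm tall, foot 46 mm above the bench; the point is on its axis, 70 mm above the bench, and 84 mm + jaw from the holder's origin along its x
- nut_jar: white screw-cap jar, 44 mm in diameter, 61 mm tall, origin at the centre of its underside; leave it alone
- threadlock_bottle: small bottle, 29 mm in diameter, 96 mm tall, origin at the centre of its underside; leave it alone
- loupe: black eye loupe, 37 mm in diameter, 38 mm tall, origin at the centre of its underside; leave it alone
Not all that is in view belongs to the job. Leave any yellow look-alike of the part that bears heatsink_board_grip alone.

How it is judged:
On the way, in this order (a step that is already met when the one before it is completed fails the run):
1. the keeper is swung clear of the boards (0.55 rad or more) (value of joint keeper above 0.55 rad), for 0.2 s.
2. the heat-sink board has been drawn upright out of the guides (z of heatsink_board_foot in the frame of magazine above 0.08 m and angle between heatsink_board_foot's own z axis and vertical below 0.35 rad), for 0.1 s.
3. the board stands upright on the rest of the holder, released (z of heatsink_board_foot in the frame of holder_rest below 0.004 m and horizontal distance between heatsink_board_foot and holder_rest below 0.014 m and angle between heatsink_board_foot's own z axis and vertical below 0.12 rad and contact force between the fingers and heatsink_board below 0.2 N), for 0.2 s.
4. the sliding jaw is up against the board (value of joint jaw below 0.003 m), for 0.2 s.
At the end, for the whole second after the job is handed in: The heat-sink board rests upright (0.06 rad) in the holder, foot on the rest (3 mm in height, 4 mm sideways), in line with the jaws, sliding jaw closed on it (under 0.003 m); the keeper is back (under 0.05 rad); the two other boards are in their slots (horizontal distance between heatsink_board_foot and holder_rest below 0.004 m and z of heatsink_board_foot in the frame of holder_rest between -0.003 and 0.003 m and angle between heatsink_board_foot's own z axis and vertical below 0.06 rad and angle between the x axis of heatsink_board_foot and the x axis of holder, either way round below 0.06 rad and value of joint jaw below 0.003 m and value of joint keeper below 0.05 rad and linear speed of heatsink_board below 0.02 m/s and distance of each of chip_board_foot, capacitor_board_foot from where it was at the start of the episode below 0.006 m); the robot touches nothing.
It fails at once if the board is dropped into the holder (horizontal distance between heatsink_board_foot and holder_rest below 0.06 m and z of heatsink_board_foot in the frame of holder_rest below 0.08 m and linear speed of heatsink_board above 0.5 m/s).
It fails at once if another board is drawn up in its slot (distance of any of chip_board_foot, capacitor_board_foot from where it was at the start of the episode above 0.012 m).
It fails at once if the jar, the bottle or the loupe is disturbed (distance of any of nut_jar, threadlock_bottle, loupe from where it was at the start of the episode above 0.02 m).
It also fails if it takes over 72 s, if anything falls off the work surface, if the arm or the gripper's body presses on something with over 40 N, if the wrist force passes 120 N, or if a joint passes its speed limit or range.

## Robot

A 6-joint arm with a two-finger parallel gripper is mounted at the origin on a cart in front of the work surface, level with it; the furniture and walls round the work are solid. World frame = base frame: x ahead of the robot, y to its left, z up, the work surface at z = 0. Lengths are in m, angles in rad, forces in N, time in s.
With the tool pointing down it reaches from about 0.325 to 0.9 m from the base axis. Payload 3.5 kg.
Tool frame: the origin (TCP) lies at the centre of the arm's flange, where the gripper is bolted on; the fingertips stand 173 mm ahead of it and the grasp point (between the pads) lies 155 mm ahead of it (bot.tcp_to_grasp is the distance from the TCP to the grasp point, in m); z points along the fingers, y is the line along which they close (so a half turn about z gives the same grasp; the last joint's range is limited). The gripper opens to 85 mm and grips with 20 to 120 N. Pads are 22 mm wide; open, the fingers measure 114 mm over their backs; the gripper's body (76 mm by 85 mm) begins 54 mm behind the grasp point. The pads swing forward as they close: fully open they stand 13 mm farther back than shut.
Start: joints at [1.163, 0.276, -0.026, 1.268, 0, 1.467], TCP at [0.188, 0.596, 0.405] pointing down, gripper open.
Joint ranges: [-3.12, 3.12], [-0.85, 1.88], [-1.08, 1.24], [-1.95, 2.15], [-1.57, 1.53], [-3.14, 3.14]. Speed limits (rad/s): [2.57, 2.57, 3.14, 3.14, 3.14, 3.14].

## Interface

Orientations are given as a 3x3 rotation matrix whose columns are the frame's x, y, z axes.
In Python, from plant import monitor, cams, bot gives the robot as it stands. The module is installed in compiled form; this text tells all that it offers.
- The arm moves only by the tool send_rows, never from a script. Its argument "steps" is a list of rows, each an object with "slide": the shift along the tool's x, y, z in m, a list of three; "twist": the turn about the tool's z in degrees. In form: [{"slide": [dx, dy, dz], "twist": twist}, ...]. A call has 1 to 12 rows; each row is the pose to reach, as a shift and turn from the pose commanded when the call began, along the tool's axes at that moment; what a row does not reach only later rows make up. A row lasts 1/10 s, in which the tool goes at most 50 mm and 8.59 degrees, less where a joint would pass 70% of its speed; a pose out of reach is approached as far as the arm can. A call with a gripper value outside its range is refused whole. "jaw" is the gripper command: -1 is shut, 1 is fully open, values between are in proportion, set as the call begins (left out, the last holds). The fingers move at their own pace and stop on an object; "grip_force" is the grip in N (left out, the last holds). Time passes only in rows, so rows that repeat a pose let the fingers close. It gives the time, the measured TCP pose, the force, the opening and the grip force at its end, in the units of the state.
- monitor.read_state(): the state, without advancing time (a new reading comes with each control period).
- cams.grab_frame(name): name is "scene" or "top" or "wrist"; returns a dict with "img" (384x512x3 uint8, blue, green, red), "fx", "fy", "cx", "cy" (pixels), "rvec" (rotation vector, rad) and "tvec" (3), from world to camera coordinates, as OpenCV has them. Camera axes: x right, y down, z forward; pixel columns grow to the right and rows downward; lengths in m; the calibration is good to about 2 mm. The wrist camera is an equidistant fisheye: a pixel r from the principal point sees the ray r / f radians off the axis. A picture is of the moment at which its call begins. There is no depth.
- bot.job_done(): hands the job in; it is judged then, once.
The state is a dict: "time": time; "joints": joint angles; "joint_vel": joint speeds; "joint_torque": joint torques, N m; "position": TCP position; "tcp_rot": TCP orientation; "contact_force": force on the tool from outside, world axes, zero at the start; "torque": the same for the moment, N m; "grip_width": opening from 0.0 (shut) to 1.0 (fully open); "finger_force": force on a finger pad.
Only numpy, scipy, OpenCV 4.12 (cv2) and the standard library are available. Lean on these libraries where they do the work, as an engineer would, in place of code of your own. Each camera call takes 0.05 s, during which the arm holds its last target. There are 200 camera calls.

## Working session

There is one attempt and no reset: what is moved stays moved. The work goes in short steps, Python scripts to look and compute and a tool call to move; the robot and the scene stay as the last step left them, time stands still between calls to the robot, and variables do not carry over. Pictures are saved under pics/ and viewed, at most 10 in all, crops included, and the job is handed in when it is done.

Besides the shell and the picture viewer there is one more tool, called after "Request:" as name(argument=value, ...), one argument or row to a line, values as JSON. send_rows: Moves the arm, as the interface text tells. Its arguments: {"type":"object","properties":{"steps":{"type":"array"},"jaw":{"type":"number"},"grip_force":{"type":"number"}},"required":["steps"]}

```bash
mkdir -p pics
cat > h.py <<'E'
import numpy as np, cv2
from plant import monitor, cams, bot
def grab(n,save=None):
    f=cams.grab_frame(n)
    if save: cv2.imwrite('pics/'+save,f['img'])
    return f
def ray(f,u,v,fish=False):
    R=cv2.Rodrigues(np.array(f['rvec'],float))[0]; t=np.array(f['tvec'],float).ravel()
    x=(u-f['cx'])/f['fx']; y=(v-f['cy'])/f['fy']
    if fish:
        r=np.hypot(x,y); s=np.sin(r)/r if r>1e-9 else 1; d=np.array([x*s,y*s,np.cos(r)])
    else: d=np.array([x,y,1.])
    return -R.T@t, R.T@d
def onz(f,u,v,z,fish=False):
    o,d=ray(f,u,v,fish); return o+d*(z-o[2])/d[2]
def proj(f,P,fish=False):
    R=cv2.Rodrigues(np.array(f['rvec'],float))[0]; t=np.array(f['tvec'],float).ravel()
    c=R@np.array(P,float)+t
    if fish:
        th=np.arctan2(np.hypot(c[0],c[1]),c[2]); k=th/np.hypot(c[0],c[1]); return f['cx']+f['fx']*c[0]*k, f['cy']+f['fy']*c[1]*k
    return f['cx']+f['fx']*c[0]/c[2], f['cy']+f['fy']*c[1]/c[2]
def tri(rays):
    A=np.zeros((3,3));b=np.zeros(3)
    for o,d in rays:
        d=d/np.linalg.norm(d);M=np.eye(3)-np.outer(d,d);A+=M;b+=M@o
    return np.linalg.solve(A,b)
E
python3 - <<'E'
from h import *
for n in ['top','scene']:
    f=grab(n,n+'0.png'); o,d=ray(f,256,192); print(n,o.round(3),d.round(3),f['fx'],f['cx'],f['cy'])
    cv2.imwrite('pics/%s0b.png'%n,cv2.resize(f['img'],(800,600),interpolation=cv2.INTER_CUBIC))
s=monitor.read_state();print(s['position'],s['tcp_rot'],s['time'],s['contact_force'])
E
```

```text
top [0.387 0.016 1.409] [ 0.083  0.009 -0.997] 433.3298926383972 265.1816746285506 193.2464611455489
scene [-0.263  0.46   0.537] [ 0.795 -0.423 -0.436] 368.41543790729776 260.54225336863055 187.7291195226138
[0.18744606 0.59585684 0.403656  ] [[-9.53899606e-01  3.00124767e-01 -8.15756740e-04]
 [ 3.00125801e-01  9.53897757e-01 -1.89010104e-03]
 [ 2.10882390e-04 -2.04779629e-03 -9.99997881e-01]] 0.1 [ 1.00943703 -0.44612714  0.67227942]
```

View pics/top0b.png

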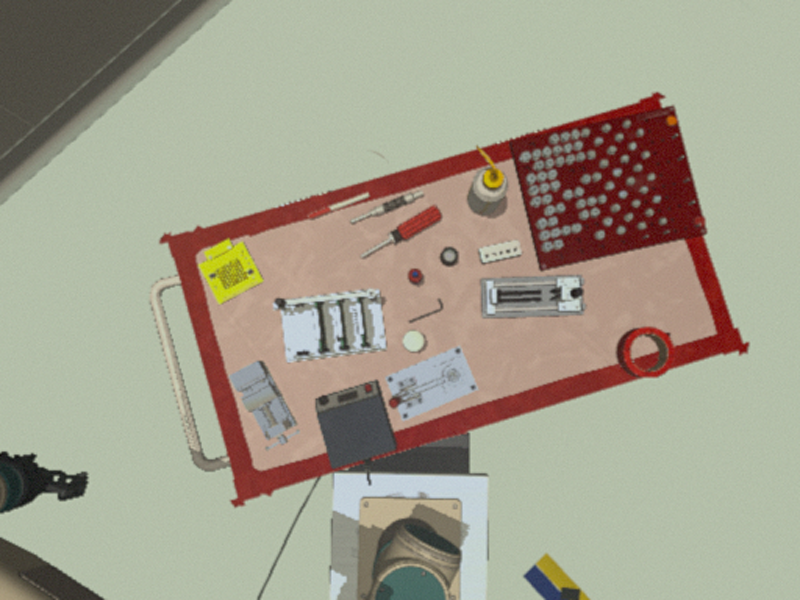

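View pics/scene0b.png

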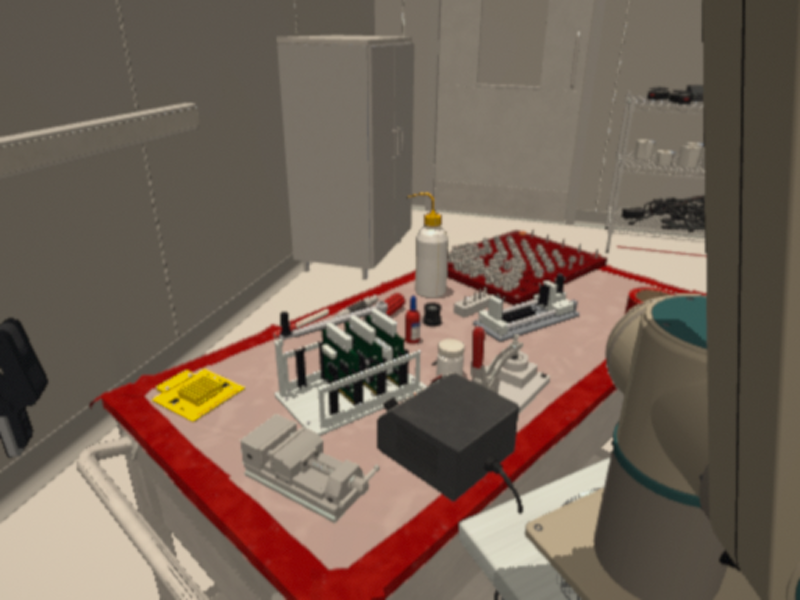

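Top picture: the magazine is at about (335,325) with its empty slot on the left. The keeper runs along its far side, with the knob at about (280,301) and the pivot at about (382,293). The holder is at about (532,297) with its jaw knob on the right at (577,293). The jar is at (413,341), the bottle at (415,276) and the loupe at (449,256); the flat yellow look-alike at (230,270) stays alone. The board bars are at columns 322, 345 and 366, so next I enlarge that area.

Run:
```python
from h import *
t=cv2.imread('pics/top0.png');s=cv2.imread('pics/scene0.png')
a=cv2.resize(t[175:240,170:255],(400,306),interpolation=cv2.INTER_CUBIC)
b=cv2.resize(t[160:220,300:380],(400,300),interpolation=cv2.INTER_CUBIC)
c=cv2.resize(s[190:280,170:275],(400,343),interpolation=cv2.INTER_CUBIC)
im=np.zeros((600,800,3),np.uint8);im[:306,:400]=a;im[:300,400:]=b;im=im
c=cv2.resize(s[195:275,170:290],(440,293),interpolation=cv2.INTER_CUBIC);im[307:600,:440]=c
d=cv2.resize(s[175:225,295:375],(360,225),interpolation=cv2.INTER_CUBIC);im[307:532,440:]=d
cv2.imwrite('pics/comp.png',im)
```

```text
(no output)
```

View pics/comp.png

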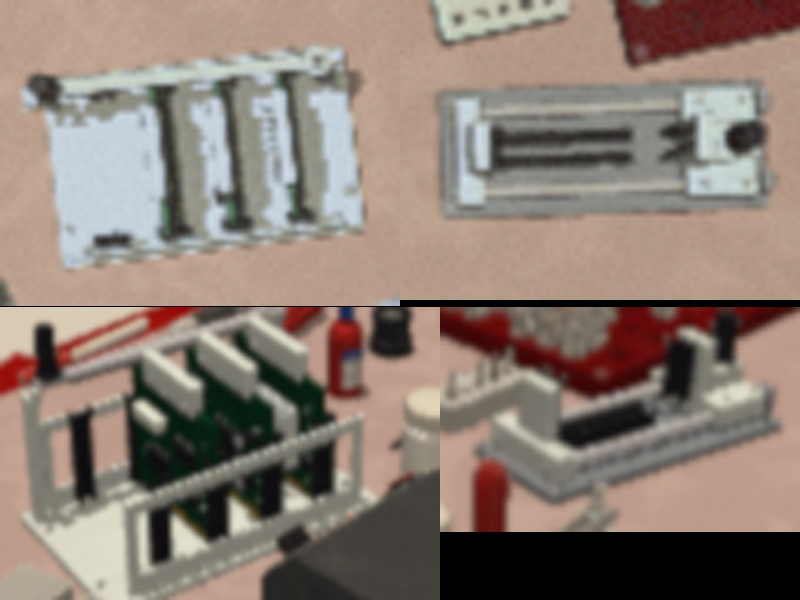

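The crops show the chip board with the white connector leftmost. The fins or light block seem to belong to the right-hand board, at (268,130) in the top crop and (285,415) in the scene crop. I'll confirm that from the wrist camera after moving nearer.

Run:
```python
from h import *
f=grab('top');
def T(cx,cy,z): return onz(f,170+cx*85/400,175+cy*65/306,z).round(4)
def H(cx,cy,z): return onz(f,300+(cx-400)/5,160+cy/5,z).round(4)
print('knob',T(43,85,.149),'pivot',T(320,58,.113))
print('mag corners',T(62,268,.004),T(365,235,.08),T(345,48,.08),T(48,100,.08))
print('bars',T(165,150,.12),T(235,150,.12),T(298,150,.12))
print('holder base corners',H(440,90,.01),H(442,216,.01),H(768,205,.01),H(765,80,.01))
print('jknob',H(745,135,.082))
for n,u,v,z in [('jar',413,341,.061),('bottle',415,276,.096),('loupe',449,256,.038),('wash',492,178,.2)]:print(n,onz(f,u*.64,v*.64,z).round(3))
w=grab('wrist','w0.png');print(w['fx'],w['cx'],w['cy'],ray(w,256,192,True))
```

```text
knob [0.4834 0.2516 0.149 ] pivot [0.508  0.0828 0.113 ]
mag corners [0.3692 0.2605 0.004 ] [0.3964 0.0518 0.08  ] [0.5181 0.0684 0.08  ] [0.4789 0.2608 0.08  ]
bars [0.4465 0.1785 0.12  ] [0.4476 0.1343 0.12  ] [0.4486 0.0946 0.12  ]
holder base corners [ 0.554  -0.1385  0.01  ] [ 0.4719 -0.1412  0.01  ] [ 0.4846 -0.353   0.01  ] [ 0.5662 -0.3506  0.01  ]
jknob [ 0.5225 -0.3195  0.082 ]
jar [0.419 0.001 0.061]
bottle [0.544 0.001 0.096]
loupe [ 0.594 -0.069  0.038]
wash [ 0.715 -0.134  0.2  ]
297.3186396354542 253.81716274326087 190.65532049674695 (array([0.1098168 , 0.61991349, 0.37215746]), array([ 0.30604461, -0.09083276, -0.94767405]))
```

```bash
cat >> h.py <<'E'
def plan(p,az,grasp=True):
    "p: grasp point (or TCP) target in world, az: tool-x azimuth in deg -> slide, twist"
    s=monitor.read_state();R=np.array(s['tcp_rot']);q=np.array(s['position'])
    p=np.array(p,float)+([0,0,bot.tcp_to_grasp] if grasp else 0)
    a=np.degrees(np.arctan2(R[1,0],R[0,0])); tw=-((az-a+180)%360-180)
    return 'slide',(R.T@(p-q)).round(4).tolist(),'twist',round(tw,2),'az',round(a,2),'grasp',(q-[0,0,bot.tcp_to_grasp]).round(4).tolist()
E
python3 - <<'E'
from h import *
print(plan([.40,.25,.4],186,False))
E
```

```text
('slide', [-0.3066, -0.2662, 0.0043], 'twist', np.float64(-23.47), 'az', np.float64(162.53), 'grasp', [0.1875, 0.596, 0.2493])
```

Request:
send_rows(
  steps=[
    {"slide":[-0.034,-0.03,0],"twist":-3},
    {"slide":[-0.068,-0.06,0],"twist":-6},
    {"slide":[-0.102,-0.09,0],"twist":-9},
    {"slide":[-0.136,-0.12,0],"twist":-12},
    {"slide":[-0.17,-0.15,0],"twist":-15},
    {"slide":[-0.204,-0.18,0],"twist":-18},
    {"slide":[-0.238,-0.21,0],"twist":-21},
    {"slide":[-0.272,-0.24,0],"twist":-23.5},
    {"slide":[-0.306,-0.266,0],"twist":-23.5},
    {"slide":[-0.306,-0.266,0],"twist":-23.5},
    {"slide":[-0.306,-0.266,0],"twist":-23.5},
    {"slide":[-0.306,-0.266,0],"twist":-23.5},
  ],
  jaw=-0.35,
  grip_force=30,
)

```text
time: 1.4
position: [0.3992, 0.2511, 0.4046]
tcp_rot: [[-0.994, -0.106, -0.001], [-0.106, 0.994, 0.0], [0.001, 0.0, -1.0]]
contact_force: [-0.6, 0.2, -0.7]
grip_width: 0.323
finger_force: 0.0
```

Run:
```python
from h import *
w=grab('wrist','w1.png'); cv2.imwrite('pics/w1b.png',cv2.resize(w['img'],(800,600),interpolation=cv2.INTER_CUBIC))
print(plan([.4,.25,.4],186,False), w['rvec'],w['tvec'])
for P in [(.4834,.2516,.149),(.508,.0828,.113)]:print(np.array(proj(w,P,True))*1.5625)
```

```text
('slide', [-0.0009, -0.0015, 0.0046], 'twist', np.float64(0.13), 'az', np.float64(-173.87), 'grasp', [0.399, 0.2514, 0.2499]) [-1.94356551 -2.16233121 -0.34829274] [-0.20703686 -0.44206675  0.24660007]
[382.5976338  444.60609543]
[152.08640541 409.18486514]
```

View pics/w1b.png

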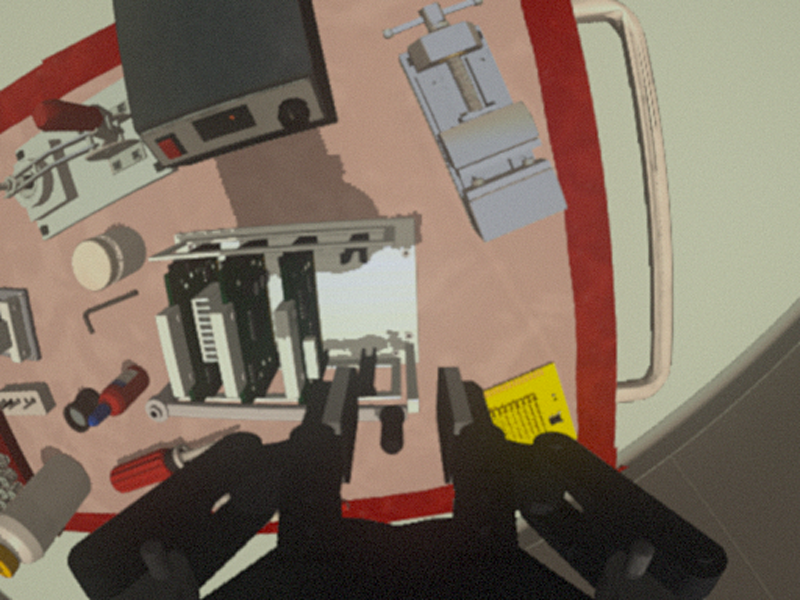

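The wrist view shows the fins at about (205,330), on the +y face of the board whose bar is at about (172,350). That is the end board nearest the pivot. The middle bar at (225,345) carries the capacitor board, and the bar at (290,340) with the white connector is the chip board. The flat yellow part at (530,410) is the look-alike and is left alone. The knob is at (392,425) and the pivot at (157,410). I'll confirm with one enlarged crop and use it for measuring.

Run:
```python
import cv2
w=cv2.imread('pics/w1.png')
c=w[140:300,80:280]; cv2.imwrite('pics/w1c.png',cv2.resize(c,(750,600),interpolation=cv2.INTER_CUBIC))
```

```text
(no output)
```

View pics/w1c.png

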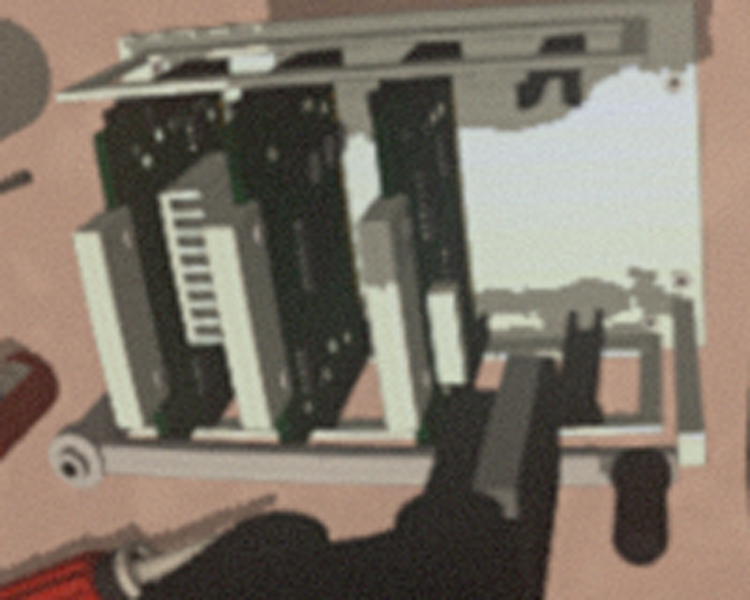

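Confirmed: the finned sink at crop (190,260) is on the left (pivot-end) board, whose bar top runs from (89,232) to (132,430). Now computing positions.

Run:
```python
from h import *
w=grab('wrist')
f=lambda x,y,z:onz(w,80+x/3.75,140+y/3.75,z,True).round(4)
print('bar',f(89,232,.121),f(132,430,.121),'mid bar',f(220,227,.121),f(265,430,.121),'chip bar',f(385,200,.121),f(405,430,.121))
print('knobtop',f(640,548,.149),'pivot',f(75,460,.115), 'bar inner/outer', f(300,445,.113),f(300,475,.113))
a=f(89,232,.121);b=f(132,430,.121);print(np.linalg.norm(a-b))
```

```text
bar [0.4286 0.1047 0.121 ] [0.4882 0.1124 0.121 ] mid bar [0.4226 0.1435 0.121 ] [0.481  0.1538 0.121 ] chip bar [0.4106 0.1871 0.121 ] [0.4748 0.1934 0.121 ]
knobtop [0.4845 0.2575 0.149 ] pivot [0.5069 0.0879 0.115 ] bar inner/outer [0.4894 0.1614 0.113 ] [0.4998 0.1609 0.113 ]
0.06009534091757867
```

Run:
```python
from h import *
print(plan([.484,.255,.22],258),plan([.484,.255,.135],258)[1])
```

```text
('slide', [-0.085, -0.0057, 0.0298], 'twist', np.float64(-71.84), 'az', np.float64(-173.84), 'grasp', [0.3989, 0.2516, 0.2499]) [-0.085, -0.0057, 0.1148]
```

Request:
send_rows(
  steps=[
    {"slide":[-0.03,-0.002,0],"twist":-8},
    {"slide":[-0.06,-0.004,0],"twist":-16},
    {"slide":[-0.085,-0.006,0],"twist":-24},
    {"slide":[-0.085,-0.006,0],"twist":-32},
    {"slide":[-0.085,-0.006,0],"twist":-40},
    {"slide":[-0.085,-0.006,0.01],"twist":-48},
    {"slide":[-0.085,-0.006,0.02],"twist":-56},
    {"slide":[-0.085,-0.006,0.03],"twist":-64},
    {"slide":[-0.085,-0.006,0.03],"twist":-72},
    {"slide":[-0.085,-0.006,0.03],"twist":-72},
    {"slide":[-0.085,-0.006,0.03],"twist":-72},
  ],
)

```text
time: 2.6
position: [0.4844, 0.2546, 0.3748]
tcp_rot: [[-0.208, -0.978, 0.0], [-0.978, 0.208, 0.0], [-0.0, -0.0, -1.0]]
contact_force: [-0.2, -0.0, -0.3]
grip_width: 0.321
finger_force: 0.0
```

Run:
```python
from h import *
w=grab('wrist','w2.png'); t=grab('top','t2.png')
print(plan([.484,.255,.135],258))
x,y=map(int,proj(w,(.484,.255,.14),True));print(x,y)
a=cv2.resize(w['img'][max(0,y-90):y+70,x-100:x+100],(600,480),interpolation=cv2.INTER_CUBIC)
cv2.imwrite('pics/w2c.png',a);print(max(0,y-90),x-100)
```

```text
('slide', [-0.0006, 0.0009, 0.0853], 'twist', np.float64(-0.01), 'az', np.float64(-102.01), 'grasp', [0.4847, 0.2542, 0.2203])
254 209
119 154
```

View pics/w2c.png

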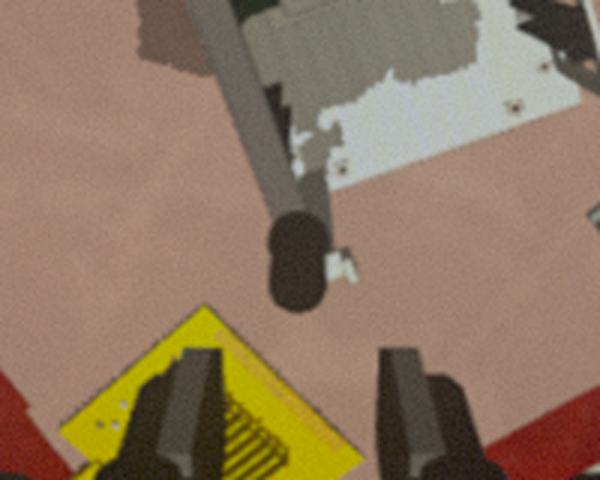

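The knob at crop (298,262) is centred between the fingers at (222) and (378), so I descend and work out the arc.

Request:
send_rows(
  steps=[
    {"slide":[0,0,0.025],"twist":0},
    {"slide":[0,0,0.05],"twist":0},
    {"slide":[0,0,0.07],"twist":0},
    {"slide":[0,0,0.085],"twist":0},
    {"slide":[0,0,0.085],"twist":0},
    {"slide":[0,0,0.085],"twist":0},
  ],
)

```text
time: 3.3
position: [0.4849, 0.2537, 0.29]
tcp_rot: [[-0.208, -0.978, 0.0], [-0.978, 0.208, 0.0], [-0.0, -0.0, -1.0]]
contact_force: [1.1, 0.4, -0.2]
grip_width: 0.327
finger_force: 0.0
```

Run:
```python
from h import *
s=monitor.read_state();R=np.array(s['tcp_rot']);print(plan([.484,.255,.135],258)[-1],s['contact_force'])
a0=np.radians(97.7);P=lambda t:.172*np.array([np.cos(a0-t),np.sin(a0-t),0])
for t in np.arange(.07,.92,.07): print(round(t,2),(R.T@(P(t)-P(0))).round(4)[:2])
```

```text
[0.4849, 0.2537, 0.1353] [ 1.10996013  0.42886743 -0.24647282]
0.07 [-0.0037 -0.0115]
0.14 [-0.0065 -0.0232]
0.21 [-0.0085 -0.035 ]
0.28 [-0.0097 -0.047 ]
0.35 [-0.0101 -0.059 ]
0.42 [-0.0096 -0.0711]
0.49 [-0.0082 -0.083 ]
0.56 [-0.0061 -0.0949]
0.63 [-0.0031 -0.1065]
0.7 [ 0.0007 -0.118 ]
0.77 [ 0.0053 -0.1291]
0.84 [ 0.0107 -0.1399]
0.91 [ 0.0168 -0.1502]
```

Request:
send_rows(
  steps=[
    {"slide":[-0.0037,-0.0115,0],"twist":0},
    {"slide":[-0.0065,-0.0232,0],"twist":0},
    {"slide":[-0.0085,-0.035,0],"twist":0},
    {"slide":[-0.0097,-0.047,0],"twist":0},
    {"slide":[-0.0101,-0.059,0],"twist":0},
    {"slide":[-0.0096,-0.0711,0],"twist":0},
    {"slide":[-0.0082,-0.083,0],"twist":0},
    {"slide":[-0.0061,-0.0949,0],"twist":0},
    {"slide":[-0.0031,-0.1065,0],"twist":0},
    {"slide":[0.0007,-0.118,0],"twist":0},
    {"slide":[0.0053,-0.129,0],"twist":0},
    {"slide":[0.0107,-0.14,0],"twist":0},
  ],
)

```text
time: 4.5
position: [0.6203, 0.2134, 0.2897]
tcp_rot: [[-0.207, -0.978, -0.0], [-0.978, 0.207, -0.0], [0.0, 0.0, -1.0]]
contact_force: [-0.2, 0.0, -0.2]
grip_width: 0.324
finger_force: 0.2
```

Request:
send_rows(
  steps=[
    {"slide":[0.006,-0.01,0],"twist":0},
    {"slide":[0.006,-0.01,0],"twist":0},
    {"slide":[0.006,-0.01,0],"twist":0},
    {"slide":[0.006,-0.007,0],"twist":0},
    {"slide":[0.006,-0.007,0],"twist":0},
  ],
)

```text
time: 5.0
position: [0.6243, 0.2071, 0.2896]
tcp_rot: [[-0.207, -0.978, -0.001], [-0.978, 0.207, -0.0], [0.0, 0.001, -1.0]]
contact_force: [-0.7, -0.3, -0.1]
grip_width: 0.325
finger_force: 0.0
```

Request:
send_rows(
  steps=[
    {"slide":[0,0,-0.03],"twist":0},
    {"slide":[0,0,-0.06],"twist":0},
    {"slide":[0,0,-0.1],"twist":0},
    {"slide":[0,0,-0.1],"twist":0},
    {"slide":[0,0,-0.1],"twist":0},
  ],
)

```text
time: 5.5
position: [0.6252, 0.2072, 0.3915]
tcp_rot: [[-0.207, -0.978, 0.003], [-0.978, 0.207, 0.001], [-0.001, -0.003, -1.0]]
contact_force: [0.3, -0.1, -1.5]
grip_width: 0.325
finger_force: 0.0
```

Run:
```python
from h import *
w=grab('wrist','w3.png');cv2.imwrite('pics/w3b.png',cv2.resize(w['img'],(800,600),interpolation=cv2.INTER_CUBIC))
print(plan([.458,.1085,.2],186))
```

```text
('slide', [0.1309, 0.1427, 0.035], 'twist', np.float64(72.07), 'az', np.float64(-101.93), 'grasp', [0.6247, 0.2071, 0.235])
```

View pics/w3b.png

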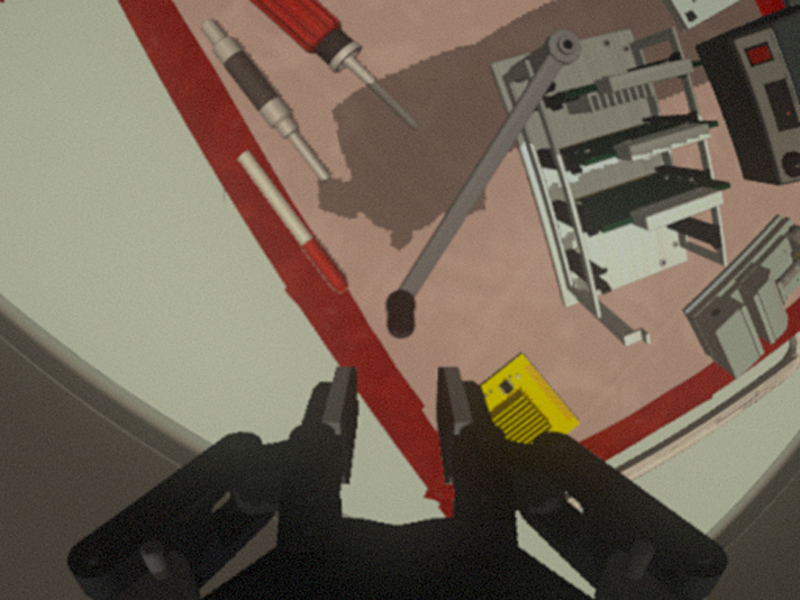

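The keeper is swung well clear, with the knob at (400,315) and the pivot at (565,45), roughly 0.85 rad. Next I go above the heat-sink board.

Request:
send_rows(
  steps=[
    {"slide":[0.02,0.02,0],"twist":8},
    {"slide":[0.04,0.04,0],"twist":16},
    {"slide":[0.06,0.06,0],"twist":24},
    {"slide":[0.08,0.08,0],"twist":32},
    {"slide":[0.1,0.1,0],"twist":40},
    {"slide":[0.12,0.12,0],"twist":48},
    {"slide":[0.131,0.143,0],"twist":56},
    {"slide":[0.131,0.143,0.02],"twist":64},
    {"slide":[0.131,0.143,0.035],"twist":72},
    {"slide":[0.131,0.143,0.035],"twist":72},
    {"slide":[0.131,0.143,0.035],"twist":72},
  ],
)

```text
time: 6.65
position: [0.4574, 0.1083, 0.3535]
tcp_rot: [[-0.994, -0.108, -0.003], [-0.108, 0.994, -0.0], [0.003, 0.0, -1.0]]
contact_force: [0.4, 0.0, 0.1]
grip_width: 0.322
finger_force: 0.0
```

Run:
```python
from h import *
w=grab('wrist','w4.png');cv2.imwrite('pics/w4c.png',cv2.resize(w['img'][130:290,155:355],(750,600),interpolation=cv2.INTER_CUBIC))
print(plan([.458,.1085,.112],186))
```

```text
('slide', [-0.0002, 0.0002, 0.0876], 'twist', np.float64(0.19), 'az', np.float64(-173.81), 'grasp', [0.458, 0.1083, 0.1996])
```

View pics/w4c.png

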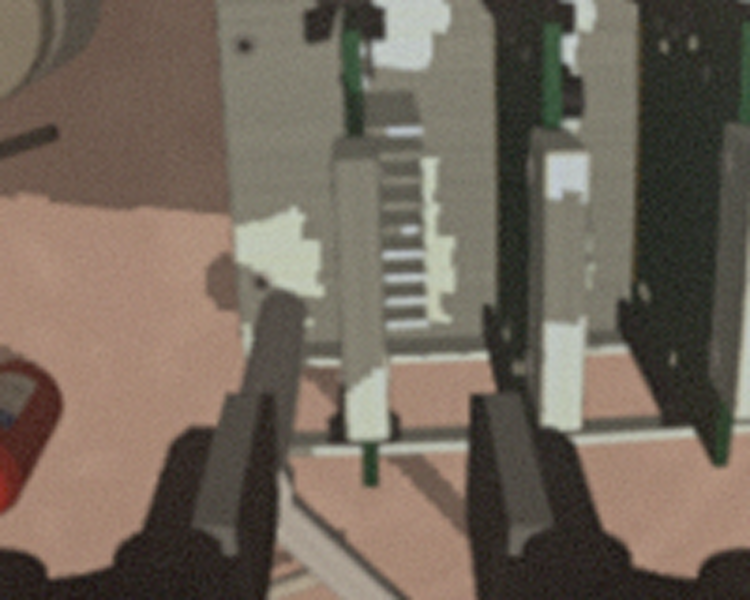

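Run:
```python
from h import *
w=grab('wrist')
f=lambda x,y,z:onz(w,155+x/3.75,130+y/3.75,z,True).round(4)
a=f(356,157,.121);b=f(367,438,.121);print(a,b,(a+b)/2,np.linalg.norm(b-a),np.degrees(np.arctan2(*(a-b)[1::-1])))
a=f(568,153,.121);b=f(562,430,.121);print('mid',a,b,np.degrees(np.arctan2(*(a-b)[1::-1])))
g=lambda P:((np.array(proj(w,P,True))-[155,130])*3.75).round()
for z in(0,.08,.115):print(g((.507,.086,z)))
print('fingers z guess',g((.458,.1085,.2)),g((.458-.0014,.122,.2)),g((.46,.095,.2)))
```

```text
[0.4298 0.1023 0.121 ] [0.4888 0.1107 0.121 ] [0.4593 0.1065 0.121 ] 0.05959496623037888 -171.89709070479563
mid [0.4246 0.1419 0.121 ] [0.483  0.1507 0.121 ] -171.43085812016236
[283. 292.]
[260. 411.]
[246. 485.]
fingers z guess [374. 525.] [477. 525.] [270. 527.]
```

Run:
```python
from h import *
print(plan([.4592,.1068,.112],188))
```

```text
('slide', [-0.0007, -0.0017, 0.0882], 'twist', np.float64(-1.84), 'az', np.float64(-173.84), 'grasp', [0.4583, 0.1084, 0.2002])
```

Request:
send_rows(
  steps=[
    {"slide":[-0.001,-0.002,0.015],"twist":-2},
    {"slide":[-0.001,-0.002,0.03],"twist":-2},
    {"slide":[-0.001,-0.002,0.045],"twist":-2},
    {"slide":[-0.001,-0.002,0.06],"twist":-2},
    {"slide":[-0.001,-0.002,0.075],"twist":-2},
    {"slide":[-0.001,-0.002,0.088],"twist":-2},
    {"slide":[-0.001,-0.002,0.088],"twist":-2},
    {"slide":[-0.001,-0.002,0.088],"twist":-2},
  ],
)

```text
time: 7.55
position: [0.4596, 0.1064, 0.267]
tcp_rot: [[-0.99, -0.14, 0.0], [-0.14, 0.99, -0.0], [-0.0, -0.0, -1.0]]
contact_force: [-0.1, 0.0, -0.7]
grip_width: 0.325
finger_force: 0.0
```

Request:
send_rows(
  steps=[
    {"slide":[0,0,0],"twist":0},
    {"slide":[0,0,0],"twist":0},
    {"slide":[0,0,0],"twist":0},
    {"slide":[0,0,0],"twist":0},
    {"slide":[0,0,0],"twist":0},
    {"slide":[0,0,0],"twist":0},
  ],
  jaw=-1,
  grip_force=40,
)

```text
time: 8.15
position: [0.46, 0.1062, 0.2677]
tcp_rot: [[-0.99, -0.14, 0.002], [-0.14, 0.99, -0.001], [-0.002, -0.001, -1.0]]
contact_force: [0.8, -2.6, 6.2]
grip_width: 0.094
finger_force: 40.1
```

Request:
send_rows(
  steps=[
    {"slide":[0,0,-0.01],"twist":0},
    {"slide":[0,0,-0.022],"twist":0},
    {"slide":[0,0,-0.034],"twist":0},
    {"slide":[0,0,-0.046],"twist":0},
    {"slide":[0,0,-0.058],"twist":0},
    {"slide":[0,0,-0.07],"twist":0},
    {"slide":[0,0,-0.085],"twist":0},
    {"slide":[0,0,-0.105],"twist":0},
    {"slide":[0,0,-0.125],"twist":0},
    {"slide":[0,0,-0.145],"twist":0},
    {"slide":[0,0,-0.145],"twist":0},
    {"slide":[0,0,-0.145],"twist":0},
  ],
)

```text
time: 9.35
position: [0.4592, 0.1067, 0.4121]
tcp_rot: [[-0.99, -0.14, 0.001], [-0.14, 0.99, 0.001], [-0.001, 0.001, -1.0]]
contact_force: [-0.2, -0.4, -2.3]
grip_width: 0.096
finger_force: 39.3
```

Run:
```python
from h import *
f=grab('top','t4.png');w=grab('wrist','w5.png')
im=np.zeros((600,800,3),np.uint8)
im[:300,:400]=cv2.resize(f['img'][160:220,300:380],(400,300),interpolation=cv2.INTER_CUBIC)
im[:300,400:]=cv2.resize(w['img'],(400,300))
im[300:,:400]=cv2.resize(grab('scene')['img'][130:290,160:380],(400,300),interpolation=cv2.INTER_CUBIC)
cv2.imwrite('pics/c5.png',im); print(plan([0.5,0,0],0)[-3:])
```

```text
(np.float64(-171.96), 'grasp', [0.4587, 0.1065, 0.2557])
```

View pics/c5.png

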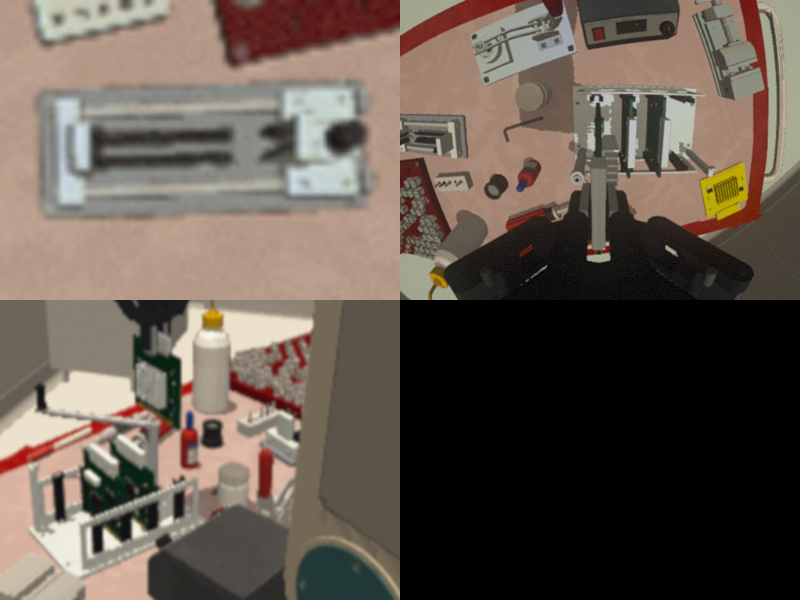

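The heat-sink board is drawn and held upright, and the other two boards are still in their slots. The holder is at (205,145) in the first crop. I'll fit its base outline from the top image taken at the start.

```bash
cat > fit.py <<'E'
from h import *
f=grab('top'); img=cv2.imread('pics/t4.png')
hsv=cv2.cvtColor(img,cv2.COLOR_BGR2HSV)
m=((hsv[...,1]<45)).astype(np.uint8)*255
roi=np.zeros_like(m);roi[172:207,302:380]=255
m=cv2.morphologyEx(m&roi,cv2.MORPH_CLOSE,np.ones((5,5)))
c=max(cv2.findContours(m,cv2.RETR_EXTERNAL,cv2.CHAIN_APPROX_NONE)[0],key=cv2.contourArea)
W=np.array([onz(f,*p[0],.008)[:2] for p in c])
r=cv2.minAreaRect((W*1000).astype(np.float32));print(r,cv2.boxPoints(r).round(1).tolist(),cv2.boundingRect(c))
E
python3 fit.py
python3 - <<'E'
from h import *
print(plan([.46,-.235,.2557],93))
E
```

```text
((520.1712036132812, -245.54225158691406), (84.41340637207031, 216.27780151367188), 3.7210071086883545) [[471.0, -140.39999389648438], [485.1000061035156, -356.20001220703125], [569.2999877929688, -350.70001220703125], [555.2999877929688, -134.89999389648438]] (307, 176, 68, 28)
('slide', [0.0465, -0.3382, -0.0001], 'twist', np.float64(95.04), 'az', np.float64(-171.96), 'grasp', [0.4587, 0.1064, 0.2557])
```

Request:
send_rows(
  steps=[
    {"slide":[0.004,-0.028,0],"twist":8},
    {"slide":[0.008,-0.056,0],"twist":16},
    {"slide":[0.012,-0.085,0],"twist":24},
    {"slide":[0.016,-0.113,0],"twist":32},
    {"slide":[0.02,-0.141,0],"twist":40},
    {"slide":[0.024,-0.17,0],"twist":48},
    {"slide":[0.028,-0.198,0],"twist":56},
    {"slide":[0.032,-0.226,0],"twist":64},
    {"slide":[0.036,-0.255,0],"twist":72},
    {"slide":[0.04,-0.283,0],"twist":80},
    {"slide":[0.044,-0.311,0],"twist":87},
    {"slide":[0.0465,-0.338,0],"twist":94.3},
  ],
)

```text
time: 10.75
position: [0.46, -0.2359, 0.4106]
tcp_rot: [[-0.06, 0.998, -0.002], [0.998, 0.06, 0.002], [0.002, -0.001, -1.0]]
contact_force: [-0.3, 0.7, -1.7]
grip_width: 0.1
finger_force: 39.5
```

Request:
send_rows(
  steps=[
    {"slide":[0,0,0],"twist":0},
    {"slide":[0,0,0],"twist":0},
    {"slide":[0,0,0],"twist":0},
  ],
)

```text
time: 11.05
position: [0.4602, -0.2341, 0.4109]
tcp_rot: [[-0.066, 0.998, -0.001], [0.998, 0.066, 0.001], [0.002, -0.001, -1.0]]
contact_force: [0.7, -0.4, -2.2]
grip_width: 0.098
finger_force: 39.5
```

Run:
```python
from h import *
w=grab('wrist','w6.png');t=grab('top','t6.png')
R=cv2.Rodrigues(np.array(w['rvec'],float))[0]
print(plan([.52,-.2455,.2],93.7)); np.savez('w6.npz',**{k:w[k] for k in('fx','fy','cx','cy','rvec','tvec')})
u=np.array([.0653,-.9979]);n=np.array([.9979,.0653]);c=np.array([.5202,-.2455])
for a,b,z in [(-106,-42,.01),(106,-42,.01),(106,42,.01),(-106,42,.01),(-52,0,.072),(0,0,.027),(110,0,.082)]:
    p=c+u*a/1000+n*b/1000;print(a,b,z,p.round(4),np.round(proj(w,(*p,z),True)))
for P in [(.459,-.235,.152),(.459,-.183,.152),(.459,-.287,.152)]: print('foot',np.round(proj(w,P,True)))
```

```text
('slide', [-0.0156, 0.0587, 0.0566], 'twist', np.float64(0.13), 'az', np.float64(93.83), 'grasp', [0.4604, -0.2339, 0.2567])
-106 -42 0.01 [ 0.4714 -0.1425] [269.  88.]
106 -42 0.01 [ 0.4852 -0.354 ] [267. 244.]
106 42 0.01 [ 0.569  -0.3485] [325. 244.]
-106 42 0.01 [ 0.5552 -0.137 ] [336.  90.]
-52 0 0.072 [ 0.5168 -0.1936] [311. 139.]
0 0 0.027 [ 0.5202 -0.2455] [302. 175.]
110 0 0.082 [ 0.5274 -0.3553] [303. 275.]
foot [253. 198.]
foot [258. 134.]
foot [249. 253.]
```

Run:
```python
import cv2
w=cv2.imread('pics/w6.png')[70:290,225:365]
cv2.imwrite('pics/w6c.png',cv2.resize(cv2.transpose(w),(792,504),interpolation=cv2.INTER_CUBIC))
```

```text
(no output)
```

View pics/w6c.png

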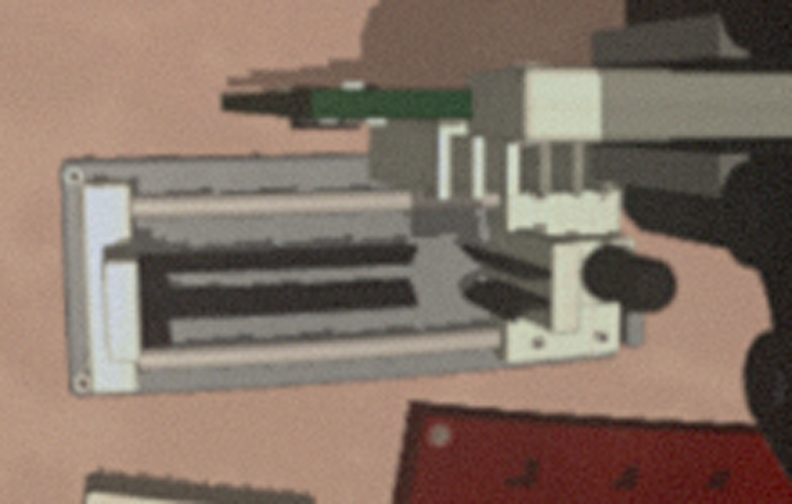

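The last picture (transposed) shows the base corners at (63,160) and (78,397), and the fixed jaw's block top spanning (105–140, 262–358). The rest's dark walls run x 170–415 about y ≈ 280. The sliding jaw's flares are at (462,245) and (462,285), and the knob top is at (652,285). The board's edge is at (222–470,103). Converting these now.

Run:
```python
from h import *
w=dict(np.load('w6.npz'))
u=np.array([.0653,-.9979]);n=np.array([.9979,.0653]);c=np.array([.5202,-.2455])
def H(name,x,y,z):
    p=onz(w,225+y/3.6,70+x/3.6,z,True)[:2]; d=p-c; print(name,'world',p.round(4),'holder x %.1f y %.1f'%(d@u*1e3,d@n*1e3))
H('c1',63,160,.01);H('c2',78,397,.01);H('near edge',370,155,.01);H('far edge',500,367,.01)
H('knob top',652,285,.082);H('knob foot',605,270,.046)
for z in(.072,.08):H('fixed jaw top in',140,310,z);H('fj near',105,262,z);H('fj far',107,358,z)
H('guide in',168,300,.072)
H('rest up outer',290,248,.027);H('gap',290,277,.01);H('low outer',290,315,.027)
H('rest left',170,280,.027);H('rest right',415,280,.027)
H('flare1',462,245,.072);H('flare2',462,285,.072)
H('rod1',300,203,.03);H('rod2',300,347,.03)
```

```text
c1 world [ 0.4722 -0.1421] holder x -106.3 y -41.1
c2 world [ 0.5549 -0.1388] holder x -104.3 y 41.6
near edge world [ 0.4787 -0.2502] holder x 1.9 y -41.7
far edge world [ 0.5634 -0.295 ] holder x 52.2 y 39.9
knob top world [ 0.5237 -0.3215] holder x 76.0 y -1.5
knob foot world [ 0.524  -0.3229] holder x 77.5 y -1.3
fixed jaw top in world [ 0.5139 -0.1622] holder x -83.5 y -0.8
fj near world [ 0.4991 -0.1535] holder x -93.2 y -15.0
fj far world [ 0.5272 -0.1511] holder x -93.7 y 13.1
fixed jaw top in world [ 0.5124 -0.162 ] holder x -83.8 y -2.4
fj near world [ 0.498  -0.1535] holder x -93.2 y -16.2
fj far world [ 0.5253 -0.1512] holder x -93.8 y 11.2
guide in world [ 0.5118 -0.1707] holder x -75.2 y -3.5
rest up outer world [ 0.5066 -0.2157] holder x -30.6 y -11.6
gap world [ 0.5195 -0.2179] holder x -27.6 y 1.1
low outer world [ 0.5295 -0.2138] holder x -31.0 y 11.4
rest left world [ 0.5135 -0.1745] holder x -71.3 y -2.0
rest right world [ 0.5224 -0.2587] holder x 13.3 y 1.3
flare1 world [ 0.5046 -0.2611] holder x 14.5 y -16.6
flare2 world [ 0.5171 -0.2603] holder x 14.5 y -4.1
rod1 world [ 0.4914 -0.2197] holder x -27.6 y -27.0
rod2 world [ 0.5403 -0.2158] holder x -28.3 y 22.0
```

Run:
```python
from h import *
w=dict(np.load('w6.npz'))
u=np.array([np.sin(np.radians(3.5)),-np.cos(np.radians(3.5))]);n=np.array([-u[1],u[0]]);c=np.array([.5198,-.2455])
print('cam',ray(w,256,192,True)[0])
def H(name,p):
    d=p[:2]-c; print(name,p[:2].round(4),'holder x %.1f y %.1f'%(d@u*1e3,d@n*1e3))
wp=lambda x,y,z:onz(w,225+y/3.6,70+x/3.6,z,True)
g=np.array([.4604,-.2339]);R=u
for a in[(222,103,.1527),(470,103,.2477)]:
    p=wp(*a);print('edge',p,'along from grasp',((p[:2]-g)@-u*1e3).round(1),((p[:2]-g)@n*1e3).round(1))
a=wp(525,103,.2657);print('bar end',((a[:2]-g)@-u*1e3).round(1),((a[:2]-g)@n*1e3).round(1))
H('knobtop',wp(652,285,.082));H('fl1',wp(462,245,.027));H('fl2',wp(462,285,.027))
f=grab('top');tp=lambda x,y,z:onz(f,300+x/5,160+y/5,z)
for z in(.05,.072):
    H('top fj block in',tp(92,148,z));H('top fj block out',tp(70,148,z))
H('top knob',tp(345,135,.082))
p=c+u*-.028;print(plan([*p,.25],93.5),p)
```

```text
cam [ 0.45443977 -0.15352833  0.37943396]
edge [ 0.45578368 -0.18110528  0.1527    ] along from grasp 53.0 -1.4
edge [ 0.45737916 -0.20195359  0.2477    ] along from grasp 32.1 -1.1
bar end 31.9 -1.0
knobtop [ 0.5237 -0.3215] holder x 76.0 y -0.8
fl1 [ 0.512  -0.2768] holder x 30.8 y -9.7
fl2 [ 0.5262 -0.2759] holder x 30.7 y 4.6
top fj block in [ 0.5133 -0.1675] holder x -78.2 y -1.7
top fj block out [ 0.5129 -0.1536] holder x -92.1 y -1.2
top fj block in [ 0.5113 -0.1646] holder x -81.3 y -3.6
top fj block out [ 0.5109 -0.1509] holder x -95.0 y -3.1
top knob [ 0.5225 -0.3195] holder x 74.1 y -1.8
('slide', [0.0125, 0.0586, 0.0068], 'twist', np.float64(0.32), 'az', np.float64(93.82), 'grasp', [0.4605, -0.2339, 0.2568]) [ 0.51809064 -0.21755223]
```

Request:
send_rows(
  steps=[
    {"slide":[0.003,0.015,0],"twist":0},
    {"slide":[0.006,0.03,0],"twist":0},
    {"slide":[0.009,0.045,0],"twist":0.3},
    {"slide":[0.0105,0.059,0],"twist":0.3},
    {"slide":[0.0105,0.059,0.02],"twist":0.3},
    {"slide":[0.0105,0.059,0.04],"twist":0.3},
    {"slide":[0.0105,0.059,0.06],"twist":0.3},
    {"slide":[0.0105,0.059,0.06],"twist":0.3},
    {"slide":[0.0105,0.059,0.06],"twist":0.3},
  ],
)

```text
time: 12.1
position: [0.5193, -0.2203, 0.3516]
tcp_rot: [[-0.06, 0.998, -0.001], [0.998, 0.06, 0.0], [0.001, -0.001, -1.0]]
contact_force: [-0.3, -0.1, -1.8]
grip_width: 0.097
finger_force: 39.5
```

Run:
```python
from h import *
u=np.array([np.sin(np.radians(3.5)),-np.cos(np.radians(3.5))]);n=np.array([-u[1],u[0]]);c=np.array([.5198,-.2455])
p=c+u*-.026+n*.0005
w=grab('wrist','w7.png');t=grab('top','t7.png')
print(plan([*p,.114],93.5),monitor.read_state()['contact_force'])
```

```text
('slide', [0.0013, -0.001, 0.0843], 'twist', np.float64(-0.05), 'az', np.float64(93.45), 'grasp', [0.5196, -0.2207, 0.1983]) [-0.98001809 -0.80573416 -0.16625191]
```

Request:
send_rows(
  steps=[
    {"slide":[0.001,-0.001,0],"twist":0},
    {"slide":[0.001,-0.001,0.005],"twist":0},
    {"slide":[0.001,-0.001,0.01],"twist":0},
    {"slide":[0.001,-0.001,0.015],"twist":0},
    {"slide":[0.001,-0.001,0.02],"twist":0},
    {"slide":[0.001,-0.001,0.025],"twist":0},
    {"slide":[0.001,-0.001,0.03],"twist":0},
    {"slide":[0.001,-0.001,0.033],"twist":0},
    {"slide":[0.001,-0.001,0.033],"twist":0},
  ],
)

```text
time: 13.1
position: [0.5177, -0.2195, 0.3182]
tcp_rot: [[-0.06, 0.998, -0.0], [0.998, 0.06, 0.0], [0.0, -0.0, -1.0]]
contact_force: [0.6, 0.9, -2.7]
grip_width: 0.096
finger_force: 39.4
```

Request:
send_rows(
  steps=[
    {"slide":[0,0,0.005],"twist":0},
    {"slide":[0,0,0.01],"twist":0},
    {"slide":[0,0,0.015],"twist":0},
    {"slide":[0,0,0.02],"twist":0},
    {"slide":[0,0,0.024],"twist":0},
    {"slide":[0,0,0.024],"twist":0},
  ],
)

```text
time: 13.7
position: [0.5176, -0.2195, 0.294]
tcp_rot: [[-0.06, 0.998, -0.0], [0.998, 0.06, 0.001], [0.001, -0.0, -1.0]]
contact_force: [1.4, -0.1, -3.3]
grip_width: 0.096
finger_force: 39.4
```

Request:
send_rows(
  steps=[
    {"slide":[0,0,0.003],"twist":0},
    {"slide":[0,0,0.006],"twist":0},
    {"slide":[0,0,0.009],"twist":0},
    {"slide":[0,0,0.012],"twist":0},
    {"slide":[0,0,0.015],"twist":0},
    {"slide":[0,0,0.015],"twist":0},
  ],
)

```text
time: 14.3
position: [0.5176, -0.2195, 0.2792]
tcp_rot: [[-0.06, 0.998, -0.0], [0.998, 0.06, 0.0], [0.0, -0.0, -1.0]]
contact_force: [0.8, 0.4, -2.1]
grip_width: 0.101
finger_force: 39.4
```

Request:
send_rows(
  steps=[
    {"slide":[0,0,0.003],"twist":0},
    {"slide":[0,0,0.006],"twist":0},
    {"slide":[0,0,0.008],"twist":0},
    {"slide":[0,0,0.009],"twist":0},
    {"slide":[0,0,0.0095],"twist":0},
    {"slide":[0,0,0.0095],"twist":0},
  ],
)

```text
time: 14.9
position: [0.5176, -0.2195, 0.2701]
tcp_rot: [[-0.06, 0.998, -0.0], [0.998, 0.06, 0.0], [0.0, -0.0, -1.0]]
contact_force: [1.1, -0.3, -1.5]
grip_width: 0.105
finger_force: 39.5
```

Request:
send_rows(
  steps=[
    {"slide":[0,0,0.0005],"twist":0},
    {"slide":[0,0,0.001],"twist":0},
    {"slide":[0,0,0.0015],"twist":0},
    {"slide":[0,0,0.0015],"twist":0},
  ],
)

```text
time: 15.3
position: [0.5178, -0.2195, 0.2698]
tcp_rot: [[-0.06, 0.998, 0.001], [0.998, 0.06, -0.0], [-0.0, 0.001, -1.0]]
contact_force: [-0.4, 2.4, 5.4]
grip_width: 0.095
finger_force: 40.6
```

Contact came at the expected height, so the foot is on the rest. Now I release and rise.

Request:
send_rows(
  steps=[
    {"slide":[0,0,0],"twist":0},
    {"slide":[0,0,0],"twist":0},
    {"slide":[0,0,0],"twist":0},
    {"slide":[0,0,0],"twist":0},
    {"slide":[0,0,0],"twist":0},
    {"slide":[0,0,0],"twist":0},
  ],
  jaw=-0.35,
)

```text
time: 15.9
position: [0.5176, -0.2196, 0.2686]
tcp_rot: [[-0.06, 0.998, -0.0], [0.998, 0.06, 0.0], [0.0, -0.0, -1.0]]
contact_force: [-0.4, -0.6, -0.5]
grip_width: 0.324
finger_force: 0.0
```

Request:
send_rows(
  steps=[
    {"slide":[0,0,-0.015],"twist":0},
    {"slide":[0,0,-0.04],"twist":0},
    {"slide":[0,0,-0.07],"twist":0},
    {"slide":[0,0,-0.1],"twist":0},
    {"slide":[0,0,-0.1],"twist":0},
    {"slide":[0,0,-0.1],"twist":0},
  ],
)

```text
time: 16.5
position: [0.5179, -0.2197, 0.3695]
tcp_rot: [[-0.06, 0.998, 0.002], [0.998, 0.06, -0.001], [-0.001, 0.002, -1.0]]
contact_force: [-1.1, -0.4, -0.8]
grip_width: 0.328
finger_force: 0.0
```

Run:
```python
from h import *
w=grab('wrist','w8.png');t=grab('top','t8.png');s=grab('scene','s8.png')
np.savez('w8.npz',**{k:w[k] for k in('fx','fy','cx','cy','rvec','tvec')})
print(plan([.5237,-.3215,.07],93.5))
# bar top: bright low-sat region near the predicted place
u=np.array([np.sin(np.radians(3.5)),-np.cos(np.radians(3.5))]);n=np.array([-u[1],u[0]]);g=np.array([.518,-.2195])
for a,b in[(-30,-4.5),(30,-4.5),(30,4.5),(-30,4.5)]:print(a,b,np.round(proj(w,(*(g+u*a/1e3+n*b/1e3),.123),True),1))
print('knob',np.round(proj(w,(.5237,-.3215,.082),True)))
x0,y0=225,150
gr=cv2.cvtColor(w['img'],cv2.COLOR_BGR2GRAY)
for r in range(150,290,10): print(r,' '.join('%3d'%v for v in gr[r,225:290:2]))
```

```text
('slide', [-0.1027, 0.0009, 0.1423], 'twist', np.float64(-0.07), 'az', np.float64(93.43), 'grasp', [0.517, -0.2192, 0.2124])
-30 -4.5 [247.9 163.6]
30 -4.5 [248.4 236.2]
30 4.5 [259.5 236.1]
-30 4.5 [260.  163.5]
knob [253. 279.]
150 135 148 178 163 121 136 135 136 136  88  45  54  46  58  49  69  75  75 100 107 102 103 112 140  96 142 174 164 133 143 142 144 130
160 126 140 178 166 127 137 135 139 138 101  48  51  49  63 100  99 100  95  95  98  99  95  93 110 108 144 177 163 129 139 141 142 125
170 135 138 167 164 127 128 135 135 134 102  50  55  53  86 167 208 206 205 209 198 154 160 158 165 113 150 171 157 133 142 141 137 120
180  87  95 110 113  96  90  89  91  89  77  47  48  39  52 158 207 206 207 211 198 124 119 121 122 112 156 176 157 135 145 140 138 116
190  90  91 112 108  92  83  89  87  84  76  52  39  49  57 164 208 208 206 206 191 106  97 103  98  93 108 107  98  90  93  92  83  84
200  86  92 110 113 100  84  83  86  86  71  43  47  41  62 114 138 135 137 138 126 126 132 133 121  92 109 113  99  88  84  86  88  90
210  89  83 106 110  98  86  90  87  89  82  83  84  8
[... 333 characters left out ...]
  99 128 133 115 150
240  35  49 110  96 120 130 128 128  89  87  83  57  43  76  83  53  46  45  66  80  82  97 139 201 196 159 139 183  36  39  65  68  72
250  38  44 111 129 128 130 126 122 124 124 126 130 130 123 127 125 128 125 126 125 128 124 194 203 200 201 201 156  30  40  38  57  74
260  43  46  77  80 110 129 126 124 131 119  88  39  37  41  37  39  35  37  37 149 192 200 204 200 200 154 136  90  35  31  35  38  63
270  42  36  69  83  79  80  86 137 156 152 121  38  33  36  43  43  44  44  60 148 150 152 125 126 134 129 128  93  34  34  32  44  38
280  33  77 153 155 152 149 150 149 150 149 130  41  43  41  43  46  44  43  55 148 148 151 150 152 153 147 146 147  70  33  33  38  35
```

Request:
send_rows(
  steps=[
    {"slide":[-0.03,0.001,0],"twist":0},
    {"slide":[-0.07,0.002,0],"twist":0},
    {"slide":[-0.103,0.002,0],"twist":0},
    {"slide":[-0.103,0.002,0.03],"twist":0},
    {"slide":[-0.103,0.002,0.06],"twist":0},
    {"slide":[-0.103,0.002,0.085],"twist":0},
    {"slide":[-0.103,0.002,0.085],"twist":0},
    {"slide":[-0.103,0.002,0.085],"twist":0},
  ],
)

```text
time: 17.45
position: [0.5253, -0.3218, 0.2825]
tcp_rot: [[-0.06, 0.998, -0.003], [0.998, 0.06, 0.002], [0.002, -0.002, -1.0]]
contact_force: [0.7, 0.8, -0.1]
grip_width: 0.328
finger_force: 0.0
```

Run:
```python
from h import *
w=grab('wrist','w9.png')
s=plan([.5237,-.3215,.07],93.5);print(s)
print('knob top/foot',np.round(proj(w,(.5237,-.3215,.082),True)),np.round(proj(w,(.5237,-.3215,.046),True)))
gr=cv2.cvtColor(w['img'],cv2.COLOR_BGR2GRAY)
for r in range(190,310,8): print(r,' '.join('%3d'%v for v in gr[r,195:315:4]))
```

```text
('slide', [0.0009, -0.0023, 0.0593], 'twist', np.float64(-0.06), 'az', np.float64(93.44), 'grasp', [0.526, -0.3223, 0.1293])
knob top/foot [253. 228.] [253. 207.]
190 117 118 121 103 159 224 226 225 226 216 215 206 206 204 207 208 207 207 210 208 206 226 227 224 225 224 151 162 169 172
198 119 117 117  98 110 211 180 150 153 154 148 139 154 112  59  59  85 219 228 209 225 227 225 226 226 221 150 169 171 171
206 113 112 107 105  99 154 143 152 149 147 151 135  53  59  58  60  57  56  76 145 150 193 224 212 222 138 116 123 118 113
214 115 114 118 110  98 149 151 152 153 151 151 129  59  55  53  57  50  58  70 148 153 153 148 151 150 134  93 120 114 111
222 113 117 119 121 114  98  88  91  91  81 114 116  45  53  50  54  52  58  67 114 113  90  92  94  92 113 115 119 114 114
230 120 110 116 112 116 111 109 109 108 113 111 113  53  51  46  52  46  45  61 109 114 105 113 151 151 170 169 153 114 156
238 109 115 119 111 107  78  83  73  54 112 110 111 112  53  41  41  49  85 113 114 112 106  46  86  82 165 172 175 178 170
246 110 112  51  38  52  79  83  38  48 108 111 112 110 110 109 108 1
[... 222 characters left out ...]
 108 104 112 109 107 110 109 108 107 110 108  66  40  44  79  81  82  50  43  46
270  29  41  42  71 102  98  39  35  33 112 111 110 106 108 108 112 115 109 107 113 164 115  43  40  92 104  96  47  43  35
278  44  41  42  34  31  58  43  36  59 114 112 111 112 114 111 110 106 109 168 171 167 166  43  46  67  38  34  44  38  39
286  38  38  35  37  41  41  42  37  92 108 108 110 112 111 112 124 168 171 167 168 167 170  46  46  44  38  42  41  47  36
294  33  35  41  28  33  30  40  44 106 105 105 109 110 129 166 168 168 165 169 178 173 179  56  46  43  46  41  38  38  37
302  27  33  32  28  37  35  41  40 164 117 110 108 148 164 166 168 171 175 175 173 174 172 137  37  41  39  42  39  33  29
```

The jaw knob (columns 243–268, centre 255.5) lies midway between the fingers (229–281), so I descend and grip it.

Request:
send_rows(
  steps=[
    {"slide":[0,0,0.02],"twist":0},
    {"slide":[0,0,0.04],"twist":0},
    {"slide":[0,0,0.052],"twist":0},
    {"slide":[0,0,0.058],"twist":0},
    {"slide":[0,0,0.058],"twist":0},
    {"slide":[0,0,0.058],"twist":0},
  ],
)

```text
time: 18.1
position: [0.5263, -0.3225, 0.2267]
tcp_rot: [[-0.06, 0.998, 0.001], [0.998, 0.06, -0.001], [-0.001, 0.001, -1.0]]
contact_force: [-0.5, -1.4, 0.2]
grip_width: 0.323
finger_force: 0.0
```

Request:
send_rows(
  steps=[
    {"slide":[0,0,0],"twist":0},
    {"slide":[0,0,0],"twist":0},
    {"slide":[0,0,0],"twist":0},
    {"slide":[0,0,0],"twist":0},
    {"slide":[0,0,0],"twist":0},
  ],
  jaw=-1,
  grip_force=30,
)

```text
time: 18.6
position: [0.5252, -0.3226, 0.227]
tcp_rot: [[-0.059, 0.998, -0.002], [0.998, 0.059, -0.002], [-0.002, -0.002, -1.0]]
contact_force: [-5.4, -0.2, 5.0]
grip_width: 0.2
finger_force: 29.6
```

Request:
send_rows(
  steps=[
    {"slide":[0.003,0,0],"twist":0},
    {"slide":[0.006,0,0],"twist":0},
    {"slide":[0.009,0,0],"twist":0},
    {"slide":[0.012,0,0],"twist":0},
    {"slide":[0.014,0,0],"twist":0},
    {"slide":[0.016,0,0],"twist":0},
    {"slide":[0.018,0,0],"twist":0},
    {"slide":[0.019,0,0],"twist":0},
    {"slide":[0.019,0,0],"twist":0},
  ],
)

```text
time: 19.5
position: [0.5241, -0.3041, 0.227]
tcp_rot: [[-0.059, 0.998, -0.002], [0.998, 0.059, -0.003], [-0.003, -0.002, -1.0]]
contact_force: [-5.7, -2.3, 4.1]
grip_width: 0.2
finger_force: 29.5
```

Request:
send_rows(
  steps=[
    {"slide":[0.001,0,0],"twist":0},
    {"slide":[0.002,0,0],"twist":0},
    {"slide":[0.003,0,0],"twist":0},
    {"slide":[0.004,0,0],"twist":0},
    {"slide":[0.004,0,0],"twist":0},
  ],
)

```text
time: 20.0
position: [0.5239, -0.3004, 0.227]
tcp_rot: [[-0.059, 0.998, -0.002], [0.998, 0.059, -0.004], [-0.004, -0.002, -1.0]]
contact_force: [-5.2, -3.7, 5.9]
grip_width: 0.198
finger_force: 29.5
```

Request:
send_rows(
  steps=[
    {"slide":[0.001,0,0],"twist":0},
    {"slide":[0.002,0,0],"twist":0},
    {"slide":[0.002,0,0],"twist":0},
  ],
)

```text
time: 20.3
position: [0.5238, -0.2985, 0.227]
tcp_rot: [[-0.059, 0.998, -0.002], [0.998, 0.059, -0.004], [-0.004, -0.002, -1.0]]
contact_force: [-4.6, -3.2, 4.2]
grip_width: 0.2
finger_force: 29.5
```

Moved 24 mm so far; continuing until the force rises.

Request:
send_rows(
  steps=[
    {"slide":[0.001,0,0],"twist":0},
    {"slide":[0.002,0,0],"twist":0},
    {"slide":[0.002,0,0],"twist":0},
  ],
)

```text
time: 20.6
position: [0.5237, -0.2965, 0.227]
tcp_rot: [[-0.059, 0.998, -0.002], [0.998, 0.059, -0.004], [-0.004, -0.002, -1.0]]
contact_force: [-5.8, -3.9, 6.0]
grip_width: 0.2
finger_force: 29.5
```

Request:
send_rows(
  steps=[
    {"slide":[0.001,0,0],"twist":0},
    {"slide":[0.002,0,0],"twist":0},
    {"slide":[0.002,0,0],"twist":0},
  ],
)

```text
time: 20.9
position: [0.5237, -0.2955, 0.227]
tcp_rot: [[-0.058, 0.998, -0.002], [0.998, 0.058, -0.008], [-0.008, -0.003, -1.0]]
contact_force: [-5.9, -8.1, 1.9]
grip_width: 0.193
finger_force: 29.3
```

Request:
send_rows(
  steps=[
    {"slide":[0.001,0,0],"twist":0},
    {"slide":[0.002,0,0],"twist":0},
    {"slide":[0.002,0,0],"twist":0},
  ],
)

```text
time: 21.2
position: [0.5237, -0.2948, 0.227]
tcp_rot: [[-0.057, 0.998, -0.002], [0.998, 0.057, -0.012], [-0.012, -0.003, -1.0]]
contact_force: [-6.6, -12.2, -0.4]
grip_width: 0.198
finger_force: 29.3
```

Request:
send_rows(
  steps=[
    {"slide":[-0.002,0,0],"twist":0},
    {"slide":[-0.003,0,0],"twist":0},
    {"slide":[-0.003,0,0],"twist":0},
    {"slide":[-0.003,0,0],"twist":0},
    {"slide":[-0.003,0,0],"twist":0},
    {"slide":[-0.003,0,0],"twist":0},
  ],
  jaw=-0.35,
)

```text
time: 21.8
position: [0.5242, -0.294, 0.2257]
tcp_rot: [[-0.06, 0.998, 0.0], [0.998, 0.06, 0.0], [0.0, 0.0, -1.0]]
contact_force: [0.4, -0.0, -0.5]
grip_width: 0.325
finger_force: 0.0
```

Request:
send_rows(
  steps=[
    {"slide":[0,0,-0.02],"twist":0},
    {"slide":[0,0,-0.05],"twist":0},
    {"slide":[0,0,-0.09],"twist":0},
    {"slide":[-0.01,0,-0.13],"twist":0},
    {"slide":[-0.01,0,-0.17],"twist":0},
    {"slide":[-0.01,0,-0.17],"twist":0},
    {"slide":[-0.01,0,-0.17],"twist":0},
  ],
)

```text
time: 22.5
position: [0.5251, -0.3044, 0.3972]
tcp_rot: [[-0.06, 0.998, 0.003], [0.998, 0.06, -0.002], [-0.002, 0.003, -1.0]]
contact_force: [0.3, 1.0, -1.0]
grip_width: 0.324
finger_force: 0.0
```

Run:
```python
from h import *
w=grab('wrist','w10.png');print(plan([.5,0,0],93.5)[-1])
t=grab('top','t10.png')
gr=cv2.cvtColor(w['img'],cv2.COLOR_BGR2GRAY)
print('knob pred jaw=0 ',np.round(proj(w,(.5238,-.2952,.082),True)),'bar c',np.round(proj(w,(.518,-.2155,.123),True)))
for r in range(80,250,7): print(r,' '.join('%3d'%v for v in gr[r,215:305:3]))
```

```text
[0.5246, -0.304, 0.2407]
knob pred jaw=0  [253. 168.] bar c [251.  84.]
80 169 142 156 152 184 183 148 151 156  59 208 226 228 219  83  84 104 142 154 162 203 150 157 160 145 168 167 169 170 165
87 171 144 152 149 182 179 143 151 159  79 211 227 224 223  56  61 127 150 155 161 197 147 159 157 141 170 170 168 165 169
94 173 144 155 156 182 183 135 153 153  74 207 226 224 221  90  88 144 156 141 166 204 149 151 158 152 169 173 170 168 169
101 177 139 155 152 180 183 147 156 151  73 203 225 225 220 164 163 167 155 132 163 198 148 157 152 156 170 171 172 172 166
108 169 144 150 154 180 187 152 158 155  73 210 227 225 220 209 211 210 184 156 169 197 142 154 156 158 172 166 169 169 170
115 169 141 157 153 178 192 141 152 155  86 201 228 227 222  66  70 157 159 150 169 194 148 154 153 155 169 174 170 168 170
122 172 140 152 154 171 188 130 152 152  83  66  83  92  87  61  73 156 155 131 171 190 149 153 152 162 169 175 170 173 166
129 170 138 155 142 169 188 129 144 142 145  95  79  93  93  92 146 146 142 140 171 184 142 151 153 167 171 173  71  62  71
136 170 140 152 229 226 225 224 216 173
[... 1368 characters left out ...]
 109 110 112 110 109 109 114 112 108 111 158 168 168 173 176 174 175 171 169 172
220 106 109 104 109 105 104 109 114 111 109 110 112 114 112 105 113 110 111 113 109 139 169 166 165 170 175 176 176 165 169
227 112 110 104 107 104 107 106 110 111 108 109 109 109 108 112 109 112 117 141 168 163 163 164 167 165 168 174 173 170 170
234 100  98  98  94  95 110 113 109 109 111 108 107 110 106 113 156 165 169 166 166 168 168 143 142 143 142 160 169 172 166
241  80  78  81  48  50 111 108 106 111 109 112 111 111 163 162 164 166 164 165 167 166 173  42  47  77  81  88 174 174 167
248  80  78  74  45  42 104 109 110 106 111 137 167 168 167 167 169 169 169 167 170 172 164  45  47  80  78  82  78  44  40
```

Run:
```python
from h import *
w=grab('wrist')
gr=cv2.cvtColor(w['img'],cv2.COLOR_BGR2GRAY).astype(int)
print('bar end col250',gr[112:126,250],'knob col',gr[160:184,252])
print('bar row',gr[100,238:262],'row75',gr[70,238:262],'top',[ (r,gr[r,250]) for r in range(30,60,2)])
u=np.array([np.sin(np.radians(3.5)),-np.cos(np.radians(3.5))]);n=np.array([-u[1],u[0]]);c=np.array([.5198,-.2455])-.032*u
def H(nm,x,y,z):
    d=onz(w,x,y,z,True)[:2]-c;print(nm,'x %.1f y %.1f'%(d@u*1e3,d@n*1e3))
H('bar end',251,119,.123);H('knob far edge',252,175,.082);H('fixed',251,90,.123)
H('knob c',252,167,.082)
s=monitor.read_state();print(s['position'],s['contact_force'])
```

```text
bar end col250 [226 226 226 227 226 227 228 227 180 104  72  74  72  78] knob col [ 66  61  62  63  62  69  70  68  74  72  67  72  68  69  68  71  65  66
  64  70  83  97 102 104]
bar row [155 157 155 156 155 132  87  57  90 173 224 228 225 226 227 224 225 228
 228 213 137  81  72  72] row75 [154 154 155 152 158 145  93  61  85 165 226 229 228 224 226 226 226 227
 229 212 137  87  90  87] top [(30, np.int64(177)), (32, np.int64(180)), (34, np.int64(135)), (36, np.int64(76)), (38, np.int64(79)), (40, np.int64(122)), (42, np.int64(114)), (44, np.int64(80)), (46, np.int64(79)), (48, np.int64(207)), (50, np.int64(226)), (52, np.int64(226)), (54, np.int64(227)), (56, np.int64(225)), (58, np.int64(225))]
bar end x 28.5 y -2.2
knob far edge x 86.4 y -1.9
fixed x 5.1 y -2.2
knob c x 78.3 y -1.8
[ 0.52416912 -0.30369903  0.39372048] [ 0.65415892 -0.81358504  0.65664648]
```

Jaw closed: the knob centre is about 53 mm from the bar's end (54 expected) and laterally in line with it. Next is returning the keeper, so I locate its knob from the earlier wrist picture.

Run:
```python
from h import *
t=cv2.imread('pics/t10.png');f=grab('top')
# dark knob in the top view near the expected spot
p=np.round(proj(f,(.618,.217,.149))).astype(int);print(p)
g=cv2.cvtColor(t,cv2.COLOR_BGR2GRAY)[p[1]-14:p[1]+15,p[0]-14:p[0]+15]
m=(g<75).astype(np.uint8);k,l,st,ce=cv2.connectedComponentsWithStats(m)
for i in range(1,k):
    if st[i,4]>5: print(st[i],onz(f,*(ce[i]+p-14),.14).round(4))
print(plan([.618,.217,.2407],78))
```

```text
[193 148]
[15 11  5  5 16] [0.6212 0.2087 0.14  ]
('slide', [0.5141, 0.1249, -0.0009], 'twist', np.float64(15.45), 'az', np.float64(93.45), 'grasp', [0.5242, -0.3037, 0.2389])
```

Request:
send_rows(
  steps=[
    {"slide":[0.05,0.012,0],"twist":0},
    {"slide":[0.1,0.025,0],"twist":0},
    {"slide":[0.15,0.037,0],"twist":0},
    {"slide":[0.2,0.05,0],"twist":2},
    {"slide":[0.25,0.062,0],"twist":5},
    {"slide":[0.3,0.075,0],"twist":8},
    {"slide":[0.35,0.087,0],"twist":11},
    {"slide":[0.4,0.1,0],"twist":14},
    {"slide":[0.45,0.115,0],"twist":15.4},
    {"slide":[0.49,0.125,0],"twist":15.4},
    {"slide":[0.508,0.13,0],"twist":15.4},
    {"slide":[0.508,0.13,0],"twist":15.4},
  ],
)

```text
time: 23.9
position: [0.6238, 0.214, 0.3935]
tcp_rot: [[0.203, 0.979, -0.003], [0.979, -0.203, 0.0], [-0.0, -0.003, -1.0]]
contact_force: [-0.3, -0.4, 0.7]
grip_width: 0.326
finger_force: 0.0
```

Request:
send_rows(
  steps=[
    {"slide":[0,0,0],"twist":0},
    {"slide":[0,0,0],"twist":0},
    {"slide":[0,0,0],"twist":0},
    {"slide":[0,0,0],"twist":0},
  ],
)

```text
time: 24.3
position: [0.624, 0.2094, 0.3958]
tcp_rot: [[0.209, 0.978, -0.0], [0.978, -0.209, -0.0], [-0.0, -0.0, -1.0]]
contact_force: [0.3, -0.3, -0.3]
grip_width: 0.326
finger_force: 0.0
```

Run:
```python
from h import *
w=grab('wrist','w11.png')
print(plan([.6235,.211,.135],78))
p=np.round(proj(w,(.6235,.211,.149),True)).astype(int);print(p)
g=cv2.cvtColor(w['img'],cv2.COLOR_BGR2GRAY)
for r in range(p[1]-45,p[1]+50,5): print(r,' '.join('%3d'%v for v in g[r,p[0]-50:p[0]+52:4]))
```

```text
('slide', [0.0013, -0.0008, 0.1062], 'twist', np.float64(-0.05), 'az', np.float64(77.95), 'grasp', [0.624, 0.2096, 0.2412])
[253 200]
155 145 141 141 144 145 147 147 148 139 142 138 141 141 138 147 142 146 139 139 137 143 140 142 114  72  82
160 139 139 144 142 140 141 147 143 144 142 136 139 139 144 141 136 141 140 142 140 140 143 143 146  94  77
165 141 144 144 140 140 143 140 142 138 140 140 139 134  95 101 140 139 140 138 138 139 141 139 143 141  74
170 140 140 141 140 140 141 135 135 138 135 136 119  92  90  89 140 138 133 139 139 138 139 147 146 144 144
175 139 139 139 141 138 141 139 139 136 131  89  90  86  88 130 105 128 137 137 135 139 140 140 139 143 145
180 139 136 139 135 137 140 142 132  89  91  90  50  38  37  42  68  91 106 135 136 135 142 136 137 137 145
185 140 131 110  92  91  88 109  88  91  92  87  36  45  49  47  37  91  89  91 118  89  82  92  95 144 139
190 101  92  87  92  96  92  87  90  94  94  89  52  38  46  45  52  92  87  89  85  90  90  85  90  91 145
195  91  96  93  90  91  92  87  86  89  89  96  45  39  41  47  42  87  90  87  91  88  90  85  91  8
[... 385 characters left out ...]
  89  85  91  83  87  87  90  86 131 139 135 131 150
220  91  89  90  93  88  89  94  99  98  83  83  85  87  89  83  93  88  91  92  88  81 102 142 141 134 121
225  88  86  86  94  91  80  99 100  86  93  90  87  80  87  85  86  84  88  90  91  86  90 138 134 135 137
230  91  87  87  92  79  99  94  91  90  89  89  84  85  87  86  87  91  84  90  91  92  88 137 134 137 134
235  90  84  87  75  66  66  51  85  87  89  90  83  92  91  87  88  88  89  91  89  46  69  73 139 134 133
240  86  86  85  59  64  49  39  89  90  93  92  97  85  86  87  86  87  87  88  86  35  63  65 118 136 135
245  62  36  37  60  58  30  34  92  89  88  86  88  92  96  82  87  85  88  86  71  30  61  63  56  41  46
```

Request:
send_rows(
  steps=[
    {"slide":[0.005,0,0.02],"twist":0},
    {"slide":[0.005,0,0.05],"twist":0},
    {"slide":[0.005,0,0.08],"twist":0},
    {"slide":[0.005,0,0.1],"twist":0},
    {"slide":[0.005,0,0.106],"twist":0},
    {"slide":[0.005,0,0.106],"twist":0},
    {"slide":[0.005,0,0.106],"twist":0},
  ],
)

```text
time: 25.05
position: [0.6258, 0.2154, 0.2912]
tcp_rot: [[0.208, 0.978, 0.002], [0.978, -0.208, 0.001], [0.001, 0.002, -1.0]]
contact_force: [-0.2, -0.9, 1.1]
grip_width: 0.325
finger_force: 0.0
```

Run:
```python
from h import *
s=monitor.read_state();R=np.array(s['tcp_rot']);g=np.array(s['position']);print(g,s['contact_force'])
a0=np.radians(97.7);P=lambda t:np.array([.507,.0865,0])+.172*np.array([np.cos(a0-t),np.sin(a0-t),0])
th=a0-np.arctan2(g[1]-.0865,g[0]-.507);print(th)
for t in list(np.arange(th,-.01,-.07))+[0,-.03,-.05,-.07]: print(round(t,2),(R.T@(P(t)-[g[0],g[1],0])).round(4)[:2])
```

```text
[0.62575201 0.21542539 0.29116936] [-0.23825123 -0.8502479   1.07860143]
0.8787364557230659
0.88 [-0.0028 -0.0017]
0.81 [ 0.0029 -0.0122]
0.74 [ 0.008  -0.0232]
0.67 [ 0.0122 -0.0344]
0.6 [ 0.0157 -0.046 ]
0.53 [ 0.0183 -0.0577]
0.46 [ 0.0201 -0.0696]
0.39 [ 0.0211 -0.0816]
0.32 [ 0.0212 -0.0937]
0.25 [ 0.0205 -0.1057]
0.18 [ 0.0189 -0.1176]
0.11 [ 0.0165 -0.1294]
0.04 [ 0.0133 -0.141 ]
0 [ 0.0112 -0.1473]
-0.03 [ 0.0094 -0.1522]
-0.05 [ 0.0081 -0.1554]
-0.07 [ 0.0067 -0.1585]
```

Request:
send_rows(
  steps=[
    {"slide":[0.003,-0.012,0],"twist":0},
    {"slide":[0.008,-0.023,0],"twist":0},
    {"slide":[0.012,-0.034,0],"twist":0},
    {"slide":[0.0155,-0.046,0],"twist":0},
    {"slide":[0.018,-0.058,0],"twist":0},
    {"slide":[0.02,-0.07,0],"twist":0},
    {"slide":[0.021,-0.082,0],"twist":0},
    {"slide":[0.021,-0.094,0],"twist":0},
    {"slide":[0.0205,-0.106,0],"twist":0},
    {"slide":[0.019,-0.118,0],"twist":0},
    {"slide":[0.0165,-0.129,0],"twist":0},
    {"slide":[0.0133,-0.141,0],"twist":0},
  ],
)

```text
time: 26.25
position: [0.489, 0.2577, 0.2897]
tcp_rot: [[0.207, 0.978, 0.0], [0.978, -0.207, -0.0], [-0.0, 0.0, -1.0]]
contact_force: [0.6, -0.1, -0.9]
grip_width: 0.322
finger_force: 0.2
```

Request:
send_rows(
  steps=[
    {"slide":[-0.001,-0.003,0],"twist":0},
    {"slide":[-0.003,-0.006,0],"twist":0},
    {"slide":[-0.004,-0.009,0],"twist":0},
    {"slide":[-0.004,-0.011,0],"twist":0},
    {"slide":[-0.004,-0.011,0],"twist":0},
  ],
)

```text
time: 26.75
position: [0.4783, 0.2561, 0.2897]
tcp_rot: [[0.207, 0.978, -0.0], [0.978, -0.207, -0.0], [-0.0, -0.0, -1.0]]
contact_force: [0.6, -0.5, -0.2]
grip_width: 0.322
finger_force: 0.0
```

Request:
send_rows(
  steps=[
    {"slide":[0,-0.0015,0],"twist":0},
    {"slide":[0,-0.003,0],"twist":0},
    {"slide":[0,-0.003,0],"twist":0},
  ],
)

```text
time: 27.05
position: [0.4757, 0.2567, 0.2898]
tcp_rot: [[0.207, 0.978, 0.001], [0.978, -0.207, -0.0], [-0.0, 0.001, -1.0]]
contact_force: [0.6, -1.1, 0.3]
grip_width: 0.326
finger_force: 0.8
```

Request:
send_rows(
  steps=[
    {"slide":[0,-0.0015,0],"twist":0},
    {"slide":[0,-0.003,0],"twist":0},
    {"slide":[0,-0.003,0],"twist":0},
  ],
)

```text
time: 27.35
position: [0.4745, 0.257, 0.2898]
tcp_rot: [[0.208, 0.978, 0.007], [0.978, -0.208, -0.002], [-0.001, 0.007, -1.0]]
contact_force: [9.2, -2.7, -5.2]
grip_width: 0.322
finger_force: 4.6
```

It is against the catch (9 N). I back off centred, rise, and check.

Request:
send_rows(
  steps=[
    {"slide":[0,0.004,0],"twist":0},
    {"slide":[0,0.008,0],"twist":0},
    {"slide":[0,0.008,-0.03],"twist":0},
    {"slide":[0,0.008,-0.07],"twist":0},
    {"slide":[0,0.008,-0.11],"twist":0},
    {"slide":[0,0.008,-0.11],"twist":0},
    {"slide":[0,0.008,-0.11],"twist":0},
  ],
)

```text
time: 28.05
position: [0.4805, 0.256, 0.4011]
tcp_rot: [[0.207, 0.978, 0.002], [0.978, -0.207, 0.001], [0.002, 0.002, -1.0]]
contact_force: [-0.5, 0.7, 0.1]
grip_width: 0.325
finger_force: 0.0
```

Run:
```python
from h import *
f=grab('top','t12.png');w=grab('wrist','w12.png');a=cv2.imread('pics/top0.png');sc=grab('scene','s12.png')
d=cv2.absdiff(a,f['img']).max(2)
m=(d>60).astype(np.uint8);k,l,st,ce=cv2.connectedComponentsWithStats(cv2.morphologyEx(m,cv2.MORPH_CLOSE,np.ones((3,3))))
for i in range(1,k):
    if st[i,4]>6: print(st[i],ce[i].round(),onz(f,*ce[i],.05).round(3))
# knob in wrist view
p=np.round(proj(w,(.4843,.2565,.149),True)).astype(int);g=cv2.cvtColor(w['img'],cv2.COLOR_BGR2GRAY)
m=(g<62).astype(np.uint8);m[:p[1]-25]=0;m[p[1]+22:]=0;m[:,:p[0]-22]=0;m[:,p[0]+22:]=0
k,l,st,ce=cv2.connectedComponentsWithStats(m)
print(p,[(st[i].tolist(),ce[i].round(1),onz(w,*ce[i],.137,True).round(4)) for i in range(1,k) if st[i,4]>30])
```

```text
[  97  145  144  239 6989] [162. 247.] [0.323 0.317 0.05 ]
[321 178  52  21 450] [354. 188.] [ 0.522 -0.28   0.05 ]
[184 183  36  12 165] [202. 190.] [0.503 0.198 0.05 ]
[224 191  15  33 245] [232. 208.] [0.447 0.102 0.05 ]
[190 197  15  25 267] [198. 209.] [0.441 0.21  0.05 ]
[211 196   8  30 123] [215. 208.] [0.446 0.156 0.05 ]
[209 226  50  49 666] [231. 241.] [0.344 0.104 0.05 ]
[166 236   2   4   7] [167. 237.] [0.352 0.303 0.05 ]
[171 248   5   5   9] [173. 250.] [0.314 0.281 0.05 ]
[   0  289   57   40 1336] [ 22. 308.] [0.126 0.735 0.05 ]
[120 288  11  55  75] [125. 314.] [0.115 0.421 0.05 ]
[128 290  12   6  24] [133. 293.] [0.178 0.399 0.05 ]
[234 303  48  34 891] [255. 316.] [0.118 0.021 0.05 ]
[165 338  22  46  53] [175. 361.] [-0.023  0.261  0.05 ]
[288 343  16  41 223] [297. 361.] [-0.014 -0.111  0.05 ]
[   0  344   67   40 1377] [ 24. 369.] [-0.055  0.717  0.05 ]
[131 344   7  32  42] [134. 360.] [-0.022  0.386  0.05 ]
[254 345  27  15 207] [267. 353.] [ 0.009 -0.017  0.05 ]
[281 349   3   3   9] [282. 350.] [ 0.018 -0.063  0.05 ]
[260 198] [([249, 173, 25, 32, 536], array([259.9, 189.6]), array([0.4853, 0.2594, 0.137 ])), ([272, 200, 10, 20, 117], array([276.5, 210.3]), array([0.4953, 0.2387, 0.137 ])), ([238, 209, 27, 11, 180], array([252.2, 215.7]), array([0.4743, 0.2381, 0.137 ]))]
```

```bash
python3 -c "
from h import *
print(bot.job_done())"
```

```text
the job is handed in; nothing more can be done
None
```

I handed the job in, and the hand-in returned no verdict. The heat-sink board is in the rework holder with the jaw closed on it, and the keeper is back at its catch. The other two boards, the jar, the bottle and the loupe look undisturbed in the top view. My only check that the foot was still on the rest after the jaw closed was the contact height when I set the board down.

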